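# Sort studs by thread pitch on notched gauges

## Task

Sort the two loose steel studs by thread pitch: lay each one in the cradle of the gauge rack whose notched plates match its thread, so that both threaded ends drop fully home in the notches and the stud lies level. One of the three gauges matches neither stud. Lower the studs in rather than dropping them, and leave the optics, driver and case around the work where they are.

Things in the scene. Friction and masses are not known exactly. Their poses are not given: they have to be found in the camera images.
- stud_fine: steel double-ended stud 144 mm long: square grip block 36 mm long, 20 x 20 mm, in the middle; each end 54 mm of thread, crest dia 19, root dia 13 mm, fine (8 mm) pitch: 5 parallel grooves an end, 3.6 mm wide at the root, centred 24.2, 32.2, 40.2, 48.2, 56.2 mm from the middle. Origin at its centre; x along it (alike end for end), y, z across the flats. Starts lying on a flat, origin 10 mm up. 0.18-0.35 kg
- stud_coarse: steel double-ended stud 144 mm long: square grip block 36 mm long, 20 x 20 mm, in the middle; each end 54 mm of thread, crest dia 19, root dia 13 mm, coarse (15 mm) pitch: 3 parallel grooves an end, 6.75 mm wide at the root, centred 29.6, 44.6, 59.6 mm from the middle. Origin at its centre; x along it (alike end for end), y, z across the flats. Starts lying on a flat, origin 10 mm up. 0.18-0.35 kg
- gauge_fine_seat (a point): seat of the fine (8 mm pitch) gauge: where the centre of its seated stud lies, 46 mm above the table; x along the seat, y across, z up. Black cradle 152 x 36 mm, a row of 5 bare-metal V-notched plates for each threaded end, 2.0 mm thick, centred 24.2, 32.2, 40.2, 48.2, 56.2 mm from the middle; within 22 mm of the middle it is open for fingers, to 30 mm below the axis
- gauge_medium_seat (a point): seat of the medium (11 mm pitch) gauge: where the centre of its seated stud lies, 46 mm above the table; x along the seat, y across, z up. Black cradle 152 x 36 mm, a row of 4 bare-metal V-notched plates for each threaded end, 3.35 mm thick, centred 26.5, 37.5, 48.5, 59.5 mm from the middle; within 24 mm of the middle it is open for fingers, to 30 mm below the axis
- gauge_coarse_seat (a point): seat of the coarse (15 mm pitch) gauge: where the centre of its seated stud lies, 46 mm above the table; x along the seat, y across, z up. Black cradle 152 x 36 mm, a row of 3 bare-metal V-notched plates for each threaded end, 5.15 mm thick, centred 29.6, 44.6, 59.6 mm from the middle; within 24 mm of the middle it is open for fingers, to 30 mm below the axis
- rack: fixed dark plate 176 x 216 x 10 mm, origin under its centre; the three gauges stand on it side by side along its x, 75 mm apart in y, in any order. Thread roots rest in 90-degree Vs, lips 4 mm above the axis and 13 mm either side (plates 15 mm). Plates have 0.8 mm play each way in matching grooves, 1.2 mm more lead-in. A wrong or shifted stud stays about 4 mm high
- lens_mount: bystander: small lens on a post, 50 x 75 mm foot, about 96 mm high; origin under its foot
- mirror_mount: bystander: small round mirror on a post, 50 x 75 mm foot, about 106 mm high; origin under its foot
- ball_driver: bystander: orange-handled driver 170 mm long lying on the table along its x; origin at its underside
- optics_case: bystander: grey case 80 x 110 x 35 mm; origin at the centre of its underside
There are look-alikes about, which are no part of the job. Leave any blue or red look-alike of the stud_fine alone.

How it is judged:
At the end, for the whole second after the job is handed in: The fine stud's centre is within 2 mm along and across, and 1.8 mm in height, of the fine gauge's seat point, its axis within 0.03 rad of the seat's axis; the same for the coarse stud in the coarse gauge; both at rest (x of stud_fine in the frame of gauge_fine_seat between -0.002 and 0.002 m and y of stud_fine in the frame of gauge_fine_seat between -0.002 and 0.002 m and z of stud_fine in the frame of gauge_fine_seat between -0.0018 and 0.0018 m and angle between the x axis of stud_fine and the x axis of gauge_fine_seat, either way round below 0.03 rad and linear speed of each of stud_fine, stud_coarse below 0.02 m/s and angular speed of each of stud_fine, stud_coarse below 0.2 rad/s and x of stud_coarse in the frame of gauge_coarse_seat between -0.002 and 0.002 m and y of stud_coarse in the frame of gauge_coarse_seat between -0.002 and 0.002 m and z of stud_coarse in the frame of gauge_coarse_seat between -0.0018 and 0.0018 m and angle between the x axis of stud_coarse and the x axis of gauge_coarse_seat, either way round below 0.03 rad); the robot touches nothing.
It fails at once if a stud is let go in the air (centre more than 75 mm above the table with nothing touching it) ((height (world z) of stud_fine above 0.075 m and contact force between stud_fine and anything else below 0.01 N) or (height (world z) of stud_coarse above 0.075 m and contact force between stud_coarse and anything else below 0.01 N)).
It fails at once if a bystander is moved by more than 20 mm (distance of any of lens_mount, mirror_mount, ball_driver, optics_case from where it was at the start of the episode above 0.02 m).
It also fails if it takes over 51 s, if anything falls off the work surface, if the arm or the gripper's body presses on something with over 40 N, if the wrist force passes 120 N, or if a joint passes its speed limit or range.

## Robot

A 7-joint arm with a two-finger parallel gripper is mounted at the origin on the work surface. World frame = base frame: x ahead of the robot, y to its left, z up, the work surface at z = 0. Lengths are in m, angles in rad, forces in N, time in s.
With the tool pointing down it reaches from about 0.425 to 0.95 m from the base axis. Payload 4.7 kg.
Tool frame: the origin (TCP) lies on the centre line of the jaws, within the pads' length; the fingertips stand robot.nose_length ahead of it and the grasp point (between the pads) lies 8 mm behind it (robot.nose_length is the distance from the TCP to the fingertips, in m); z points along the fingers, x is the direction in which the jaws open and shut, and the axes are right-handed (so a half turn about z gives the same grasp; the last joint's range is limited). The gripper opens to 85 mm and grips with 20 to 120 N. Pads are 22 mm wide; open, the fingers measure 114 mm over their backs; the gripper's body (76 mm by 85 mm) begins 54 mm behind the grasp point. The pads swing forward as they close: fully open they stand 13 mm farther back than shut.
Start: joints at [-1.241, 0.469, -0.049, 1.532, 0.024, 1.141, -0.082], TCP at [0.237, 0.632, 0.242] pointing down, gripper open.
Joint ranges: [-2.59, 2.59], [-0.33, 1.99], [-1.39, 1.29], [0.1, 2.45], [-1.04, 4.18], [0.21, 1.99], [-2.66, 2.66]. Speed limits (rad/s): [2.57, 2.57, 3.14, 3.14, 3.14, 3.14, 3.14].

## Interface

Orientations are given as [roll, pitch, yaw] about the fixed x, y, z axes, in that order (R = Rz(yaw) Ry(pitch) Rx(roll)).
In Python, from plant import robot gives the robot as it stands. Calls block until the motion is done:
- robot.goto(position, orientation): joint-space move of the TCP to a pose.
- robot.move_straight(position, vel=0.15, attitude=None, contact_N=None): straight line of the TCP; attitude=None keeps the orientation; vel is the mean speed in m/s. With contact_N (N) it stops when the force on the tool has changed by that much, and returns True; else False.
- robot.move_joints(angles): joint-space move.
- robot.grip(opening, strength=None): opening from 0.0 (shut) to 1.0 (fully open); strength is the grip in N (None keeps the last); returns when the fingers have stopped.
- robot.sleep(seconds).
- robot.inverse_kinematics(position, orientation): joint angles nearest the present ones, or None.
- robot.sense(): the state.
- robot.grab_frame(name): name is "scene" or "top" or "wrist"; returns a dict with "image" (400x640x3 uint8, red, green, blue), "range_z" (400x640 float32, m along the optical axis (not along the pixel's ray), 0 where there is no reading), "fx", "fy", "cx", "cy" (pixels), "R" (3x3) and "t" (3): a world point X has camera coordinates R X + t. Camera axes: x right, y down, z forward; pixel columns grow to the right and rows downward; lengths in m; the calibration is good to about 2 mm. A picture is of the moment at which its call begins.
A pose or a line that the arm cannot do raises robot.IKError and nothing moves.
- robot.close_job(): hands the job in, once; it reports no verdict.
The state is a dict: "t": time; "joint_pos": joint angles; "joint_velocities": joint speeds; "effort": joint torques, N m; "tcp_pos": TCP position; "tcp_rot": TCP orientation; "wrist_force": force on the tool from outside, world axes, zero at the start; "torque": the same for the moment, N m; "opening": opening from 0.0 (shut) to 1.0 (fully open).
Only numpy, scipy, OpenCV 4.12 (cv2) and the standard library are available. Lean on these libraries where they do the work, as an engineer would, in place of code of your own. Each camera call takes 0.05 s, during which the arm holds its last target. There are 200 camera calls.

## Working session

There is one attempt and no reset: what is moved stays moved. The work goes in short steps, each a Python script; the robot and the scene stay as the last script left them, time stands still between calls to the robot, and variables do not carry over. Pictures are saved under pics/ and viewed, about 8 in all and at most 12, crops included, and the job is handed in when it is done.

```bash
mkdir -p pics; ls
python3 - <<'E'
from plant import robot
import numpy as np, cv2, pickle
for n in ("top","scene"):
    f=robot.grab_frame(n); pickle.dump(f,open(f"pics/{n}0.pkl","wb"))
    cv2.imwrite(f"pics/{n}0.png",f["image"][:,:,::-1])
    print(n,f["fx"],f["cx"],f["cy"],np.round(-f["R"].T@f["t"],3),np.round(f["R"],3).tolist())
s=robot.sense();print(s["t"],s["tcp_rot"],s["tcp_pos"],robot.nose_length)
E
```

```text
pics
top 432.5909171748406 311.99112604104715 193.79692473753516 [ 2.860e-01 -1.000e-03  1.292e+00] [[0.113, -0.994, 0.001], [-0.969, -0.11, -0.22], [0.219, 0.024, -0.976]]
scene 365.70166560742626 316.0021014729021 199.71023285735265 [1.145 0.189 1.096] [[-0.289, 0.957, -0.008], [0.828, 0.245, -0.504], [-0.48, -0.152, -0.864]]
0.1 [3.14150272e+00 1.70614518e-03 1.21205526e+00] [0.23686156 0.63156157 0.24138834] 0.011
```

View pics/top0.png

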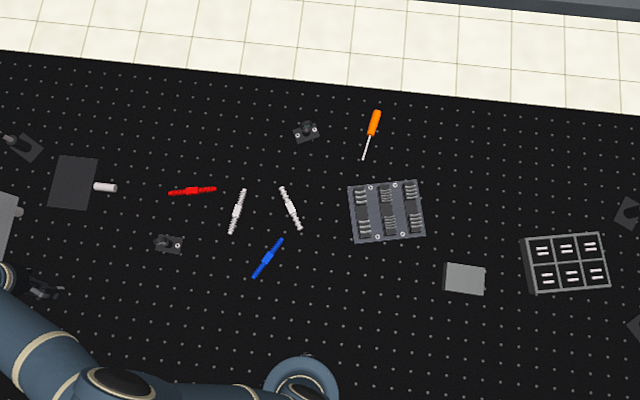

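The top view shows the two bare studs at (237,211) and (290,208) and the rack at (387,211) with three cradles running up the image. The blue and red look-alikes are nearby. Next I'll take rough positions and move in for close wrist looks.

```bash
cat > h.py <<'E'
import numpy as np, cv2, pickle
def ray(f,uv,z):
    uv=np.atleast_2d(uv).astype(float); R,t=f["R"],np.asarray(f["t"])
    d=np.c_[(uv[:,0]-f["cx"])/f["fx"],(uv[:,1]-f["cy"])/f["fy"],np.ones(len(uv))]@R
    c=-R.T@t
    return (c+d*((z-c[2])/d[:,2])[:,None])
def bright(f,thr=150,sat=40):
    i=f["image"].astype(int); return ((i.min(2)>thr)&(np.ptp(i,axis=2)<sat)).astype(np.uint8)
def save(n,f):
    pickle.dump(f,open(f"pics/{n}.pkl","wb")); cv2.imwrite(f"pics/{n}.png",f["image"][:,:,::-1])
def load(n): return pickle.load(open(f"pics/{n}.pkl","rb"))
E
python3 - <<'E'
from h import *
from plant import robot
f=load("top0")
for n,p,z in [("A",(237,211),.01),("B",(290,208),.01),("rack",(387,211),.045),("rackcorners",[(348,187),(418,180),(425,236),(355,243)],.01),("drv",(372,130),.015),("blue",(267,258),.01),("m1",(306,131),.05),("m2",(168,243),.05),("case",(464,278),.035),("Aends",[(244,189),(231,233)],.01),("Bends",[(281,187),(300,229)],.01)]:
    print(n,ray(f,p,z).round(3).tolist())
yaw=1.57
for p in [(.55,.2,.3),(.55,.05,.3)]:
  for y in (-1.57,0,1.57,3.14): print(p,y,robot.inverse_kinematics(p,[np.pi,0,y]) is not None)
s=robot.sense()
f=robot.grab_frame("wrist");
print("cam",-f["R"].T@f["t"]-s["tcp_pos"],f["R"].round(2).tolist(),f["fx"])
E
```

```text
A [[0.495, 0.249, 0.01]]
B [[0.522, 0.092, 0.01]]
rack [[0.539, -0.194, 0.045]]
rackcorners [[0.607, -0.076, 0.01], [0.653, -0.287, 0.01], [0.483, -0.318, 0.01], [0.439, -0.113, 0.01]]
drv [[0.797, -0.133, 0.015]]
blue [[0.366, 0.14, 0.01]]
m1 [[0.757, 0.07, 0.05]]
m2 [[0.374, 0.424, 0.05]]
case [[0.372, -0.429, 0.035]]
Aends [[0.565, 0.238, 0.01], [0.427, 0.257, 0.01]]
Bends [[0.584, 0.127, 0.01], [0.462, 0.054, 0.01]]
(0.55, 0.2, 0.3) -1.57 True
(0.55, 0.2, 0.3) 0 True
(0.55, 0.2, 0.3) 1.57 True
(0.55, 0.2, 0.3) 3.14 True
(0.55, 0.05, 0.3) -1.57 True
(0.55, 0.05, 0.3) 0 True
(0.55, 0.05, 0.3) 1.57 True
(0.55, 0.05, 0.3) 3.14 True
cam [-0.07306425  0.02694245  0.13120204] [[0.35, 0.94, -0.0], [0.89, -0.33, 0.31], [0.29, -0.11, -0.95]] 275.74029401526667
```

View pics/scene0.png

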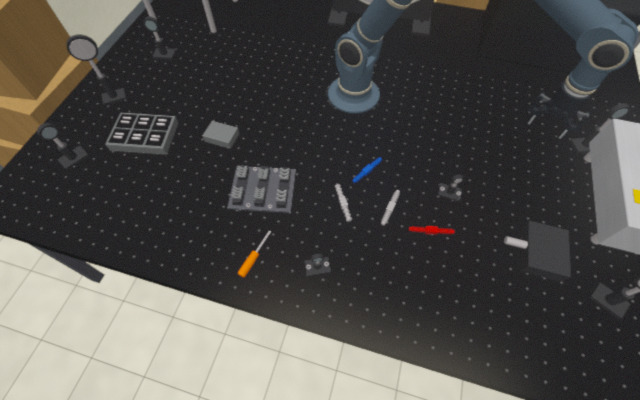

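Run:
```python
from h import *
from plant import robot
robot.goto([.51,.17,.16],[np.pi,0,1.785]); save("w_studs",robot.grab_frame("wrist"))
robot.goto([.54,-.195,.16],[np.pi,0,1.785]); save("w_rack",robot.grab_frame("wrist"))
s=robot.sense();print(s["t"],s["joint_pos"])
a=np.vstack([load("w_studs")["image"][40:360,60:580],load("w_rack")["image"][60:320,60:580]])
cv2.imwrite("pics/both.png",a[:,:,::-1])
```

```text
3.575 [ 0.10682872  0.39308612  0.20945332  1.8747408  -0.10443977  0.88437939
  2.15534932]
```

View pics/both.png

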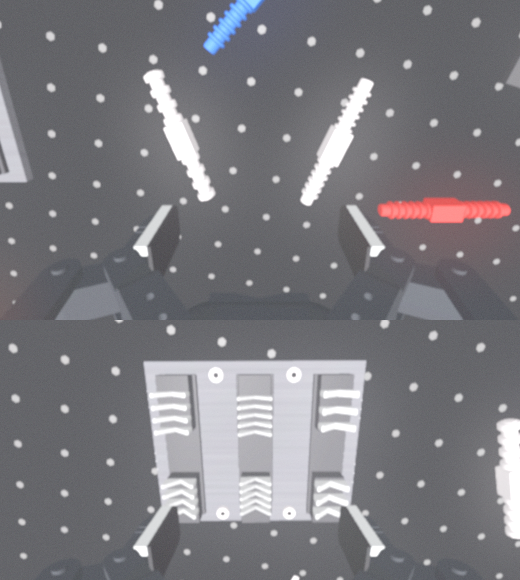

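Run:
```python
from h import *
s=load("w_studs")["image"]; r=load("w_rack")["image"]
g=lambda i:(255*(i/255.)**2).astype(np.uint8)
a=cv2.resize(g(s[100:250,190:450]),None,fx=2,fy=2,interpolation=cv2.INTER_CUBIC)[:, :]
b=cv2.resize(g(r[90:270,190:440]),None,fx=3,fy=3,interpolation=cv2.INTER_CUBIC)
a=cv2.resize(s[100:250,190:450],(433,250)); 
z=[cv2.resize(s[y:y+140,x:x+85],None,fx=2.1,fy=2.1,interpolation=cv2.INTER_CUBIC) for x,y in((195,105),(355,105))]
z=np.hstack([g(g(q)) for q in z])
b=cv2.resize(g(r[90:270,195:435]),None,fx=1.8,fy=1.65,interpolation=cv2.INTER_CUBIC)
h=max(z.shape[0],b.shape[0]); p=lambda i:np.pad(i,((0,h-i.shape[0]),(0,0),(0,0)))
cv2.imwrite("pics/zoom.png",np.hstack([p(z),p(b)])[:,:,::-1])
for n in("w_studs",):
    f=load(n); m=bright(f,215,30)
    k,l,st,c=cv2.connectedComponentsWithStats(m)
    for i in range(1,k):
        if st[i,4]>300:
            cn=cv2.findContours((l==i).astype(np.uint8),0,2)[0][0][:,0]
            P=ray(f,cn,.010)[:,:2]; rect=cv2.minAreaRect((P*1000).astype(np.float32)); print(st[i],rect)
```

```text
[ 204  110   70  131 2350] ((525.1922607421875, 88.17514038085938), (147.4685516357422, 23.314311981201172), 31.45957374572754)
[ 361  119   72  127 2351] ((496.5792541503906, 249.68421936035156), (26.33738899230957, 147.55401611328125), 80.93750762939453)
[194 247  35  50 373] ((641.3258666992188, 67.37722778320312), (18.29524040222168, 76.38077545166016), 75.80472564697266)
[409 247  35  50 411] ((586.4269409179688, 318.1739196777344), (76.3587646484375, 18.262714385986328), 38.507503509521484)
[ 40 283  16  55 368] ((743.5228271484375, -123.88938903808594), (8.242772102355957, 90.56331634521484), 78.69799041748047)
```

View pics/zoom.png

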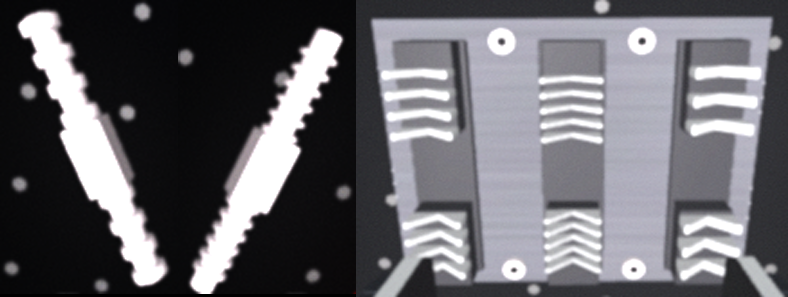

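Left stud (B) is coarse with 3 grooves an end, and right stud (A) is fine. On the rack, left is medium (4 plates), the middle is fine (5) and the right is coarse (3). I'll measure the rack pose from the screws and plates.

```bash
cat >> h.py <<'E'
def comps(f,thr,box,amin=8,amax=400):
    x0,y0,x1,y1=box; m=np.zeros((400,640),np.uint8); m[y0:y1,x0:x1]=bright(f,thr,60)[y0:y1,x0:x1]
    k,l,st,c=cv2.connectedComponentsWithStats(m,connectivity=4)
    return [(c[i],st[i]) for i in range(1,k) if amin<st[i,4]<amax],m
E
python3 - <<'E'
from h import *
f=load("w_rack"); 
def dep(c):
    u,v=np.round(c).astype(int); d=f["range_z"][v,u]; X=d*np.array([(u-f["cx"])/f["fx"],(v-f["cy"])/f["fy"],1]); return (f["R"].T@(X-f["t"]))[2].round(4)
for thr in (225,):
    cs,m=comps(f,thr,(195,90,435,265))
    for c,st in cs: print(c.round(1),st.tolist(),ray(f,c,.01)[0,:2].round(4),ray(f,c,.047)[0,:2].round(4),dep(c))
# rack plate outline by gray mask
g=f["image"].astype(int).mean(2); print([int(g[y,300]) for y in range(90,120,2)],[int(g[150,x]) for x in range(195,225,2)])
m=(cv2.GaussianBlur(g.astype(np.float32),(3,3),0)>118).astype(np.uint8); m[:, :170]=0; m[:,460:]=0; m[268:]=0
k,l,st,c=cv2.connectedComponentsWithStats(m); i=1+np.argmax(st[1:,4]); print(st[i])
cn=cv2.findContours((l==i).astype(np.uint8),0,2)[0]; cn=max(cn,key=len)[:,0]
P=ray(f,cn,.01)[:,:2]*1000; print(cv2.minAreaRect(P.astype(np.float32)))
E
```

```text
[331.   93.1] [329, 91, 5, 5, 20] [ 0.4509 -0.2016] [ 0.4526 -0.2029] 0.0002
[353.5 114.3] [346, 106, 16, 17, 199] [ 0.4652 -0.1756] [ 0.4651 -0.1803] 0.0164
[275.5 114.8] [268, 107, 16, 17, 197] [ 0.482  -0.2502] [ 0.4797 -0.2451] 0.0164
[402.2 133.5] [383, 130, 38, 9, 275] [ 0.4725 -0.1235] [ 0.4715 -0.135 ] 0.0395
[226.6 134.4] [209, 132, 37, 7, 192] [ 0.5112 -0.2949] [ 0.505  -0.2838] 0.0389
[314.3 137.8] [296, 136, 37, 5, 128] [ 0.4956 -0.2084] [ 0.4915 -0.2087] 0.0368
[228.  146.9] [210, 144, 37, 8, 191] [ 0.5233 -0.2921] [ 0.5155 -0.2814] 0.0405
[314.  146.9] [296, 145, 36, 5, 123] [ 0.5045 -0.2068] [ 0.4992 -0.2073] 0.036
[400.2 150.6] [382, 147, 37, 9, 258] [ 0.4893 -0.1202] [ 0.486  -0.1321] 0.0399
[314.1 155.8] [297, 153, 35, 7, 126] [ 0.5134 -0.2048] [ 0.5069 -0.2056] 0.0343
[229.4 159.2] [212, 156, 36, 8, 185] [ 0.5356 -0.2892] [ 0.5262 -0.2789] 0.0391
[314.6 164.5] [297, 162, 35, 6, 120] [ 0.5222 -0.2024] [ 0.5145 -0.2036] 0.0368
[399.1 167. ] [381, 163, 36, 10, 251] [ 0.5059 -0.1161] [ 0.5004 -0.1286] 0.0393
[230.5 171.1] [214, 168, 35, 8, 178] [ 0.5479 -0.2865] [ 0.53
[... 814 characters left out ...]
3] 0.0332
[315.4 250.7] [300, 246, 32, 10, 101] [ 0.6201 -0.1803] [ 0.5996 -0.1844] 0.0332
[348.6 252.5] [342, 246, 14, 14, 136] [ 0.6142 -0.1425] [ 0.5944 -0.1516] 0.0164
[282.3 252.8] [276, 247, 14, 13, 133] [ 0.631 -0.217] [ 0.609  -0.2162] 0.0158
[387.  252.7] [375, 248, 25, 12, 143] [ 0.605  -0.0993] [ 0.5865 -0.114 ] 0.0344
[247.1 253.2] [239, 249, 17, 10, 71] [ 0.6401 -0.2565] [ 0.617  -0.2505] 0.0411
[109, 111, 107, 110, 113, 149, 211, 216, 215, 213, 212, 209, 174, 184, 188] [112, 109, 109, 108, 110, 109, 109, 165, 242, 255, 240, 233, 215, 205, 197]
[  202    88   236   180 34751]
((544.2787475585938, -191.51658630371094), (195.90313720703125, 274.00994873046875), 12.384320259094238)
```

```bash
cat >> h.py <<'E'
from scipy.signal import find_peaks
from scipy.ndimage import map_coordinates, gaussian_filter1d
def project(f,X):
    c=X@f["R"].T+f["t"]; return c[:,:2]/c[:,2:]*[f["fx"],f["fy"]]+[f["cx"],f["cy"]]
def stud(f,guess,pitch,z=.0105,thr=200):
    """refined centre and yaw from the bright silhouette; groove centres from the width profile"""
    k,l,st,c=cv2.connectedComponentsWithStats(bright(f,thr,40))
    ok=[i for i in range(1,k) if st[i,4]>500]
    P={i:ray(f,c[i],z)[0,:2] for i in ok}; i=min(ok,key=lambda i:np.hypot(*(P[i]-guess)))
    q=ray(f,np.argwhere(l==i)[:,::-1],z)[:,:2]; m=q.mean(0)
    ax=np.linalg.svd(q-m,full_matrices=False)[2][0]; ax*=np.sign(ax[0]); n=np.array([-ax[1],ax[0]])
    s=np.arange(-.085,.085,.0005); w=np.arange(-.016,.016,.0005)
    G=m+s[:,None,None]*ax+w[:,None]*n
    X=np.c_[G.reshape(-1,2),np.full(s.size*w.size,z)]; uv=project(f,X)
    v=map_coordinates(f["image"].astype(float).mean(2),[uv[:,1],uv[:,0]],order=1).reshape(s.size,w.size)
    W=gaussian_filter1d((np.clip((v-140)/100,0,1)).sum(1)*.5,1.5)
    pk=find_peaks(-W,prominence=.25)[0]
    return m,np.arctan2(ax[1],ax[0]),ax,s[pk]*1000,W[pk],s,W
E
cat > rack.py <<'E'
from h import *
f=load("w_rack"); cs,_=comps(f,225,(195,90,435,265)); C=np.array([c for c,_ in cs])
fine=C[(abs(C[:,0]-314.5)<2)]; co=C[(C[:,0]>390)&(C[:,1]<245)]
co=co[np.argsort(co[:,1])][1:]           # 44.6,29.6 | 29.6,44.6
for nm,c,e in(("fine",fine,112.4),("coarse",co,89.2)):
    for z in(.0415,.0435,.0455):
        P=ray(f,c[np.argsort(c[:,1])],z)[:,:2]; d=P[-1]-P[0]
        print(nm,len(c),z,P.mean(0).round(4),"yaw",np.arctan2(d[1],d[0]).round(4),"span",(np.hypot(*d)*1000).round(2),e)
S=ray(f,np.array([[353.5,114.3],[275.5,114.8],[348.6,252.5],[282.3,252.8]]),.016)[:,:2]
print("screws",S.mean(0),[np.arctan2(*(S[b]-S[a])[::-1]).round(4) for a,b in((0,2),(1,3),(1,0),(3,2))])
E
python3 rack.py
python3 - <<'E'
from h import *
from plant import robot
robot.goto([.523,.09,.16],[np.pi,0,2.12]); f=robot.grab_frame("wrist"); save("w_B",f)
print(robot.sense()["joint_pos"].round(2),robot.sense()["t"])
m,y,ax,pk,W,_,_=stud(f,[.523,.09],15); print(m,y,pk.round(1),W.round(1))
robot.goto([.497,.25,.16],[np.pi,0,1.412]); f=robot.grab_frame("wrist"); save("w_A",f)
print(robot.sense()["joint_pos"].round(2),robot.sense()["t"])
m,y,ax,pk,W,_,_=stud(f,[.497,.25],8); print(m,y,pk.round(1),W.round(1))
E
```

```text
fine 10 0.0415 [ 0.5475 -0.1963] yaw 0.2216 span 113.32 112.4
fine 10 0.0435 [ 0.5468 -0.1964] yaw 0.2216 span 112.41 112.4
fine 10 0.0455 [ 0.5462 -0.1965] yaw 0.2216 span 111.5 112.4
coarse 4 0.0415 [ 0.5304 -0.1205] yaw 0.217 span 89.93 89.2
coarse 4 0.0435 [ 0.5299 -0.1212] yaw 0.217 span 89.21 89.2
coarse 4 0.0455 [ 0.5293 -0.122 ] yaw 0.217 span 88.48 89.2
screws [ 0.54629945 -0.19666475] [np.float64(0.2185), np.float64(0.2198), np.float64(1.7934), np.float64(1.7921)]
[-0.3   0.33  0.06  1.97 -0.03  0.85  1.9 ] 4.725
[0.52044729 0.08791799] 0.5482459958770032 [-73.  -57.  -41.5 -26.5  33.   48.   63. ] [ 0.  13.6 13.7 13.8 14.3 14.4 14.7]
[-0.66  0.36  0.15  1.91 -0.07  0.87  0.94] 5.6917
[0.4926132  0.24922275] -0.16597768803394278 [-53.  -46.  -37.  -29.  -21.   27.5  35.5  43.5  59.5] [14.2 16.4 14.5 14.6 14.8 16.4 16.6 16.9 17.3]
```

Groove patterns confirm the identities and centres. Span checks match at 112.4 and 89.2 mm. Picking up the coarse stud now.

```bash
cat > pick.py <<'E'
from h import *
from plant import robot
def pick(name,guess,off):
    m,y,ax,*_=stud(load(name),guess,0); c=m+off*ax; q=[np.pi,0,y+np.pi/2]
    robot.grip(.55,50); robot.goto([*c,.06],q)
    print("contact down",robot.move_straight([*c,.015],vel=.08,contact_N=15),robot.sense()["tcp_pos"].round(4))
    robot.grip(0,50); print("opening",robot.sense()["opening"],robot.sense()["tcp_pos"].round(4))
    robot.move_straight([*c,.13],vel=.15); print("opening",robot.sense()["opening"],robot.sense()["wrist_force"].round(1))
def hover(p,yaw=.219,z=.13):
    robot.goto([*p,z],[np.pi,0,yaw+np.pi/2])
def lower(p):
    robot.move_straight([*p,.062],vel=.1)
    hit=robot.move_straight([*p,.0495],vel=.012,contact_N=8); s=robot.sense()
    print("hit",hit,s["tcp_pos"].round(4),s["wrist_force"].round(1),"t",s["t"])
E
python3 - <<'E'
from pick import *
pick("w_B",[.523,.09],.0032); hover([.5302,-.1222])
f=robot.grab_frame("wrist"); save("heldB",f); s=robot.sense(); print(s["t"],s["tcp_pos"].round(4),s["wrist_force"].round(1))
E
```

```text
contact down False [0.5234 0.0897 0.015 ]
opening 0.22117789872255042 [0.5236 0.0898 0.0157]
opening 0.22126495118013584 [-0.3 -0.1 -3.1]
9.9583 [ 0.5303 -0.1203  0.1295] [ 0.7 -0.3 -2.6]
```

View pics/heldB.png

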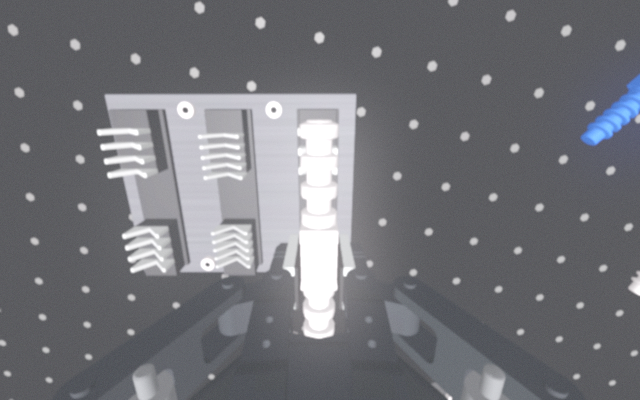

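Run:
```python
from pick import *
s=robot.sense(); robot.sleep(.3); f=robot.grab_frame("wrist"); s=robot.sense(); print(s["tcp_pos"].round(4),s["tcp_rot"].round(4))
m,y,ax,pk,W,ss,_=stud(f,s["tcp_pos"][:2],0,z=s["tcp_pos"][2]-.0055); 
print("axial grooves rel tcp",(pk+1000*(m-s["tcp_pos"][:2])@ax).round(1),W.round(1),y,"lateral",1000*(m-s["tcp_pos"][:2])@[-ax[1],ax[0]])
lower([.5302,-.1222])
```

```text
[ 0.5304 -0.1215  0.13  ] [ 3.1415e+00 -1.0000e-04  1.7912e+00]
axial grooves rel tcp [-103.3  -88.8  -73.8  -62.3  -54.8  -43.8  -28.8    5.2   30.2   45.7] [ 0.   0.8 18.1 23.8 26.  25.1 24.7 25.2 16.9 17. ] 0.390182990329456 lateral -3.338778748241355
hit True [ 0.5301 -0.1221  0.0516] [-0.4  0.2  4.7] t 11.9667
```

Contact came at 0.0516 m, where the seated height should be about 0.0517 m, so the stud looks fully home. I'll release, back off and check it.

Run:
```python
from pick import *
robot.grip(.4); robot.move_straight([.5302,-.1222,.16],vel=.15); robot.sleep(.2)
f=robot.grab_frame("wrist"); save("placedB",f); print(robot.sense()["t"])
m,y,ax,pk,W,ss,_=stud(f,[.53,-.122],0,z=.0465); print(m,y,pk.round(1),W.round(1))
# heights along the stud from depth
d=np.array([.976,.217]); 
for s in np.arange(-.066,.067,.006):
    X=np.array([[*(np.array([.5302,-.1222])+s*d),.0555]]); u,v=np.round(project(f,X)[0]).astype(int)
    zc=f["range_z"][v,u]; P=f["R"].T@(zc*np.array([(u-f["cx"])/f["fx"],(v-f["cy"])/f["fy"],1])-f["t"]); print(int(s*1000),P[2].round(4),end="; ")
cv2.imwrite("pics/placedB_c.png",cv2.resize(f["image"][80:330,150:470,::-1],None,fx=2,fy=2))
```

```text
13.4
[ 0.52271097 -0.16971507] 1.0101955717881095 [-81.  -62.5 -37.5 -30.  -19.5 -14.   30.5  45.   60.5  67.   79.5] [24.3 19.3 22.6 18.6 15.5 16.5 22.7 24.8 30.2 28.5 26.5]
-66 0.0541; -60 0.0512; -54 0.0553; -48 0.0505; -42 0.0513; -36 0.0564; -30 0.0515; -24 0.0541; -18 0.0557; -12 0.0556; -6 0.2906; 0 0.0564; 5 0.0562; 11 0.0562; 17 0.0544; 23 0.0554; 29 0.0519; 35 0.0552; 41 0.0522; 47 0.0546; 53 0.0548; 59 0.0512; 65 0.0544;
```

View pics/placedB_c.png

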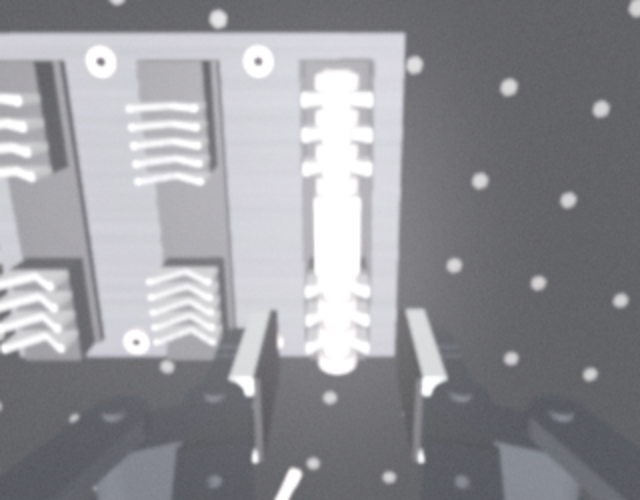

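The coarse stud is seated: its block top is at 0.056 m and level from end to end, and the plates sit in its grooves. Now the fine stud.

Run:
```python
from pick import *
p=[.5467,-.1965]
pick("w_A",[.497,.25],.0032); hover(p); robot.sleep(.3)
f=robot.grab_frame("wrist"); save("heldA",f); s=robot.sense(); print(s["tcp_pos"].round(4),s["t"])
lower(p)
```

```text
contact down False [0.4958 0.2487 0.0148]
opening 0.218360236369933 [0.4962 0.249  0.0157]
opening 0.22058700261215772 [ 0.1 -0.2 -3.1]
[ 0.5469 -0.196   0.13  ] 19.1
hit True [ 0.5465 -0.1954  0.0517] [0.9 0.7 1.7] t 20.725
```

Run:
```python
from pick import *
robot.grip(.4); robot.move_straight([.5467,-.1965,.17],vel=.15); robot.sleep(.3)
f=robot.grab_frame("wrist"); save("placedA",f); s=robot.sense(); print(s["t"],s["opening"])
d=np.array([.976,.217])
for c in ([.5467,-.1965],[.5302,-.1222]):
  for s in np.arange(-.066,.067,.006):
    X=np.array([[*(np.array(c)+s*d),.0555]]); u,v=np.round(project(f,X)[0]).astype(int)
    zc=f["range_z"][v,u]; P=f["R"].T@(zc*np.array([(u-f["cx"])/f["fx"],(v-f["cy"])/f["fy"],1])-f["t"]); print(int(s*1000),P[2].round(4),end="; ")
  print()
cv2.imwrite("pics/placedA_c.png",cv2.resize(f["image"][80:330,170:490,::-1],None,fx=2,fy=2))
```

```text
22.3167 0.39542217066353863
-66 0.0519; -60 0.055; -54 0.0556; -48 0.0528; -42 0.0515; -36 0.0547; -30 0.0557; -24 0.0513; -18 0.0552; -12 0.0565; -6 0.0556; 0 0.0558; 5 0.0554; 11 0.0553; 17 0.054; 23 0.052; 29 0.052; 35 0.0508; 41 0.055; 47 0.0529; 53 0.0515; 59 0.0548; 65 0.052; 
-66 0.0557; -60 0.0506; -54 0.0545; -48 0.0515; -42 0.0525; -36 0.0549; -30 0.0514; -24 0.0543; -18 0.0536; -12 0.0555; -6 0.0548; 0 0.0545; 5 0.0565; 11 0.0559; 17 0.0551; 23 0.3008; 29 0.0516; 35 0.056; 41 0.0525; 47 0.0546; 53 0.055; 59 0.0519; 65 0.0543;
```

View pics/placedA_c.png

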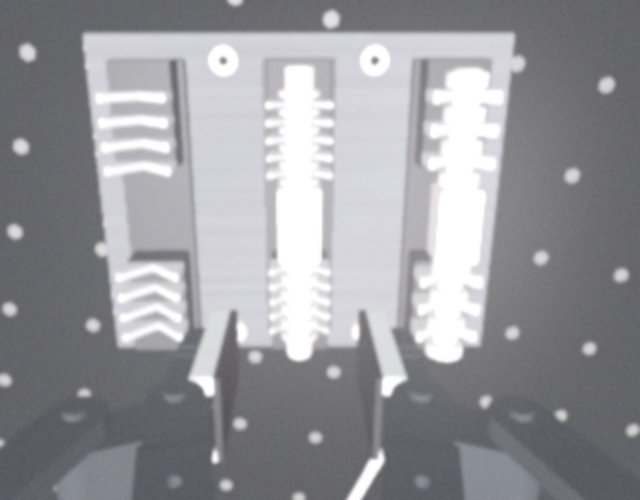

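```bash
python3 -c "
from plant import robot
robot.close_job(); print(robot.sense()['t'])"
```

```text
the job is handed in; nothing more can be done
the job is handed in; nothing more can be done
```

Both studs are in their matching gauges, and I handed the job in at about 22.3 s of the 51 s allowed. The hand-in gave no verdict. The coarse stud lies in the gauge nearest +y and the fine stud in the middle one. The medium gauge is empty.

- **Contact height:** lowering stopped at TCP heights of 0.0516 m (coarse) and 0.0517 m (fine), against about 0.0517 m expected when seated. A mis-seated stud would have stopped about 4 mm higher.
- **After release:** depth readings put both block tops at about 0.0555 m (0.056 m expected when seated), level end to end within about 1–2 mm of noise. The last wrist picture shows every plate sitting in a groove, and the gripper clear of everything.
- **Weak check:** I did not take a separate fit of the final centre positions. My silhouette code failed on the placed coarse stud because its outline merged with the bright plates. The along- and across-axis result therefore rests on the contact heights, the depth readings and the picture.
- **Bystanders:** I did not re-measure them at the end, but none of the moves went near them.

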